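Isolate the laser and hold the lens barrel in the V-block

TASK

Turn the red isolator handle from on to off so that the laser is dead, and only then take the black lens barrel out of its white cradle, lay it lengthwise in the groove of the steel V-block without dropping it, centred end to end (either way round), and press it down gently with about 10 N so that it bears on both flanks. Finish like that, still holding the barrel pressed into the V-block: do not let go, and leave the other things on the bench where they are.

Things in the scene. Friction and masses are not known exactly. Their poses are not given: they have to be found in the camera images.
- isolator (a joint): angle of the isolator's red handle, rad: 0 = ON (against its stop), 1.571 = OFF (against the other stop), growing as the handle is turned clockwise seen from above. It turns about a vertical axis, drags with a friction of about 0.08 N m and stays where it is left.
- isolator_grip (a point): point on the turning axis of the isolator handle, at gripping height, 71 mm above the table. The handle is a red upright bar 64 mm long, 14 mm thick, standing from 51 to 85 mm above the table, on a fixed grey box 100 x 100 x 45 mm with a yellow top plate. This point turns with the handle: its x axis runs along the bar, and the bar's end with the white mark points to its -x. The white mark is beside the green dot of the plate when ON and beside the white dot when OFF.
- isolator_base: the fixed grey box of the isolator, 100 x 100 x 45 mm, origin at the centre of its underside on the table.
- barrel_center (a point): centre of the lens barrel, a loose black tube 50 mm in diameter and 90 mm long, 0.2 to 0.4 kg, with two blue bands, a thin silver line round its middle and glass at both ends (the ends are alike). Its x axis runs along the barrel. It starts lying level in the white cradle, its centre 42 mm above the table.
- barrel: the lens barrel itself; its origin lies on its outer skin, 25 mm from barrel_center.
- cradle: fixed white plastic transport cradle, foot 100 x 56 x 6 mm, with two small V supports 40 mm wide (narrower than the barrel, so fingers pass on both sides of it). Origin at the centre of its underside on the table; the barrel lies along its x axis.
- vblock: fixed steel V-block on an aluminium foot 100 x 70 x 10 mm. Origin at the centre of its underside on the table; its 90 degree groove runs along its x axis, is 60 mm long (two 18 mm saddles with a gap between) and 43 mm wide at the top, where the edges are 46 mm above the table: narrower than the barrel, so fingers pass on both sides. It is rigid.
- seat (a point): where the barrel's centre is when the barrel is seated: above the middle of the V-block's groove, 60 mm above the table; its x axis runs along the groove, y across it.
- v_left: the V-block's flank on its +y side (steel), one of the two faces the barrel bears on; same origin and axes as vblock.
- v_right: the V-block's flank on its -y side; same origin and axes as vblock.
- bottle: bystander, not to be disturbed: amber glass bottle with white cap, 44 mm across, 95 mm high; origin at the centre of its underside.
- beaker: bystander, not to be disturbed: clear glass beaker, 68 mm across, 85 mm high; origin at the centre of its underside.
- driver: bystander, not to be disturbed: screwdriver with an orange handle, 160 mm long, lying; origin at the centre of its underside.
- ring: bystander, not to be disturbed: thin brass retaining ring, 48 mm across, 7 mm high, lying; origin at the centre of its underside.
- cap: bystander, not to be disturbed: black round lens cap, 54 mm across, 10 mm high, lying; origin at the centre of its underside.
- jar: bystander, not to be disturbed: clear jar with blue cap, 48 mm across, 50 mm high; origin at the centre of its underside.
- weight: bystander, not to be disturbed: brass balance weight, 32 mm across, 30 mm high; origin at the centre of its underside.
There are look-alikes about, which are no part of the job. Of the things that look like the isolator_base, the larger one is meant.

How it is judged:
By the outcome, as a careful person would: the job done as asked, in the order asked, and still so for the second after the job is handed in, while the arm keeps its last pose, push and grip.
It also fails if it takes over 58 s, if anything falls off the work surface, if the arm or the gripper's body presses on something with over 40 N, if the wrist force passes 120 N, or if a joint passes its speed limit or range.

ROBOT

A 7-joint arm with a two-finger parallel gripper is mounted at the origin on the work surface. World frame = base frame: x ahead of the robot, y to its left, z up, the work surface at z = 0. Lengths are in mm, angles in degrees, forces in N, time in s.
With the tool pointing down it reaches from about 400 to 850 mm from the base axis. Payload 4.5 kg.
Tool frame: the origin (TCP) lies at the very end of the fingers, on their centre line; the grasp point (between the pads) lies 19 mm behind it; z points along the fingers, y is the line along which they close (so a half turn about z gives the same grasp; the last joint's range is limited). The gripper opens to 88 mm and grips with 3 to 60 N. Pads are 18 mm wide; open, the fingers measure 123 mm over their backs; the gripper's body (75 mm by 187 mm) begins 45 mm behind the grasp point.
Start: joints at [75.046, 39.483, -11.15, 89.685, 9.013, 51.709, -12.324], TCP at [181.623, -598.055, 203.243] pointing down, gripper open.
Joint ranges: [-172.22, 172.22], [-26.19, 119.32], [-84.43, 86.54], [7.71, 146.69], [-57.33, 237.33], [2.42, 119.75], [-152.13, 152.13]. Speed limits (degrees/s): [147.25, 147.25, 180, 180, 180, 180, 180].

INTERFACE

Orientations are given as a 3x3 rotation matrix whose columns are the frame's x, y, z axes.
In Python, from workcell import bot, get_image, get_calibration, job gives the robot as it stands. The module is installed in compiled form; this text tells all that it offers.
- The arm moves only by the tool move_arm, never from a script. Its argument "motion" is a list of rows, each a list of 7 numbers: the turn, a rotation vector about the tool's x, y, z in rad, then the shift along the tool's x, y, z in units of 50 mm (1.0 is 50 mm), then the closure in counts, from 0 (fully open) to 255 (shut). In form: [[wx, wy, wz, dx, dy, dz, fingers], ...]. A call has 1 to 20 rows; each row is the pose to reach, as a shift and turn from the pose commanded when the call began, along the tool's axes at that moment; what a row does not reach only later rows make up. A row lasts 1/8 s, in which the tool goes at most 62.5 mm and 10.7 degrees, less where a joint would pass 70% of its speed; a pose out of reach is approached as far as the arm can. A call with a gripper value outside its range is refused whole. The fingers move at their own pace and stop on an object; the grip force is fixed at half the most. Time passes only in rows, so rows that repeat a pose let the fingers close. It gives the time, the measured TCP pose, the force, the opening and the grip force at its end, in the units of the state.
- bot.observe(): the state, without advancing time (a new reading comes with each control period).
- get_image(name): name is "scene" or "top"; returns the picture (400x640x3 uint8, blue, green, red); there is no depth.
- get_calibration(name): a dict with "intrinsics" (3x3 intrinsics, pixels), "T" (4x4, takes a point from camera to world coordinates). Camera axes: x right, y up, looking along -z (the intrinsics and any distortion apply to the point x, -y, -z); pixel columns grow to the right and rows downward; lengths in mm; the calibration is good to about 2 mm. A picture is of the moment at which its call begins. get_calibration takes no time and is no camera call.
- job.close_job(): hands the job in; it is judged then, once.
The state is a dict: "t": time; "joint_pos": joint angles; "dq": joint speeds; "tau": joint torques, N m; "position": TCP position; "tool_rot": TCP orientation; "ft_force": force on the tool from outside, world axes, zero at the start; "moment": the same for the moment, N m; "width": finger opening in mm; "grip_force": force on a finger pad.
Only numpy, scipy, OpenCV 4.12 (cv2) and the standard library are available. Lean on these libraries where they do the work, as an engineer would, in place of code of your own. Each camera call takes 0.05 s, during which the arm holds its last target. There are 200 camera calls.

## Working session

There is one attempt and no reset: what is moved stays moved. The work goes in short steps, Python scripts to look and compute and a tool call to move; the robot and the scene stay as the last step left them, time stands still between calls to the robot, and variables do not carry over. Pictures are saved under pics/ and viewed, at most 10 in all, crops included, and the job is handed in when it is done.

Besides the shell and the picture viewer there is one more tool, called after ">>>" as a command line: name --pt "numbers of a row" for each row, then --argument value for the rest. move_arm: Moves the arm, as the interface text tells. Its arguments: {"type":"object","properties":{"motion":{"type":"array","items":{"type":"array","items":{"type":"number"}}}},"required":["motion"]}

```bash
mkdir -p pics; python3 - <<'E'
from workcell import bot,get_image,get_calibration,job
import cv2,numpy as np
for n in("scene","top"):
    cv2.imwrite(f"pics/{n}0.png",get_image(n)); c=get_calibration(n); print(n,{k:np.round(v,3).tolist() if not isinstance(v,str) else v for k,v in c.items()})
s=bot.observe(); print(s)
E
```

```text
scene {'intrinsics': [[438.524, 0.0, 320.043], [0.0, 438.524, 197.854], [0.0, 0.0, 1.0]], 'T': [[-0.52, -0.68, 0.516, 1123.192], [0.854, -0.403, 0.329, 374.209], [-0.016, 0.612, 0.791, 955.639], [0.0, 0.0, 0.0, 1.0]]}
top {'intrinsics': [[495.598, 0.0, 314.239], [0.0, 495.598, 204.097], [0.0, 0.0, 1.0]], 'T': [[-0.008, 0.986, -0.168, 288.002], [-1.0, -0.008, 0.002, 3.423], [0.0, 0.168, 0.986, 1737.911], [0.0, 0.0, 0.0, 1.0]]}
{'t': 0.1, 'joint_pos': array([ 75.04604737,  39.52871641, -11.14549985,  89.73610269,
         9.01276655,  51.71022718, -12.32545947]), 'dq': array([ 0.1285209 , -0.04328744, -0.03429998, -0.19063146, -0.1154753 ,
       -0.07308696,  0.08607968]), 'tau': array([-2.97719700e-03, -5.28501034e+01, -1.27151929e+00, -1.53836989e+01,
       -5.25738881e-02,  2.00145725e-03,  4.73142848e-05]), 'position': array([ 181.37116882, -597.47192722,  202.49980916]), 'tool_rot': array([[ 9.56845154e-01,  2.90597681e-01, -5.82841923e-04],
       [ 2.90598242e-01, -9.56843956e-01,  1.51854037e-03],
       [-1.16404460e-04, -1.62238083e-03, -9.99998677e-01]]), 'ft_force': array([ 0.20876167,  0.61070507, -0.71442493]), 'moment': array([ 0.05062322,  0.0209078 , -0.02450274]), 'grip_force': 0.0, 'width': 87.85971885306238}
```

View pics/scene0.png

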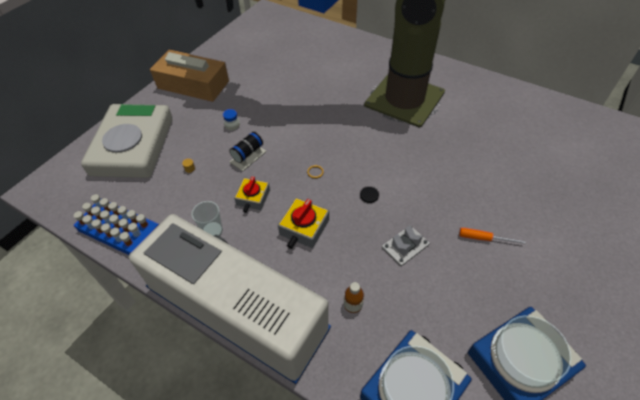

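View pics/top0.png

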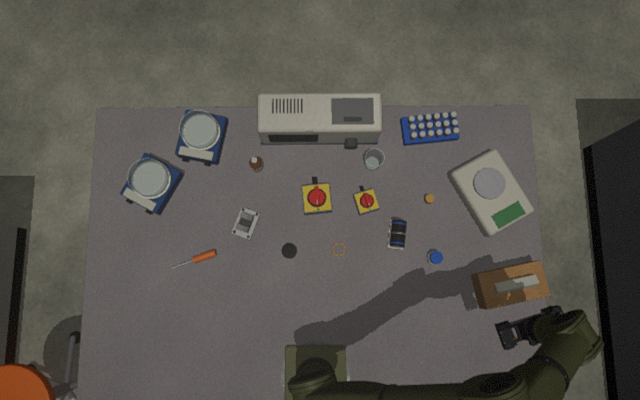

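The scene shows two yellow-topped isolators: larger at scene (304,221) / top (317,198), and smaller at scene (252,192) / top (367,202). The larger fits the description. The barrel is at top (397,233), the V-block at top (246,222). I'll confirm in one enlarged crop and measure.

```bash
cat > h.py <<'E'
from workcell import bot,get_image,get_calibration,job
import cv2,numpy as np
def ray(n,uv):
    c=get_calibration(n);K=np.array(c["intrinsics"]);T=np.array(c["T"])
    p=np.linalg.inv(K)@[uv[0],uv[1],1]; d=T[:3,:3]@[p[0],-p[1],-p[2]]
    return T[:3,3],d
def plane(n,uv,z):
    o,d=ray(n,uv); return (o+d*(z-o[2])/d[2])[:2]
def rect(n,mask,z,box=None):
    m=np.zeros_like(mask)
    x0,y0,x1,y1=box; m[y0:y1,x0:x1]=mask[y0:y1,x0:x1]
    ys,xs=np.nonzero(m); P=np.array([plane(n,p,z) for p in zip(xs,ys)],np.float32)
    return cv2.minAreaRect(P),P.mean(0),len(P)
def hsv(i): return cv2.cvtColor(i,cv2.COLOR_BGR2HSV)
E
python3 - <<'E'
from h import *
t=cv2.imread("pics/top0.png");s=cv2.imread("pics/scene0.png")
f=lambda i,x,y,w,h,k:cv2.resize(i[y:y+h,x:x+w],(w*k,h*k),interpolation=cv2.INTER_CUBIC)
a=np.hstack([f(t,290,170,60,60,5),f(t,340,170,80,60,5)][:2]+[]) 
a=np.hstack([f(t,290,175,60,50,4),f(t,376,208,45,50,4),f(t,222,200,50,50,4)])
a=cv2.resize(a,(800,int(a.shape[0]*800/a.shape[1])))
b=np.hstack([f(s,274,190,60,60,4),f(s,220,125,60,60,4),f(s,375,215,60,60,4)]); b=cv2.resize(b,(800,int(b.shape[0]*800/b.shape[1])))
cv2.imwrite("pics/crop1.png",np.vstack([a,b]))
for n,i,bx in(("top",t,{"iso":(290,175,345,225),"small":(350,180,385,220)}),("scene",s,{"iso":(270,190,335,250),"small":(230,170,273,215)})):
    H=hsv(i)
    Y=((H[...,0]>18)&(H[...,0]<36)&(H[...,1]>130)&(H[...,2]>90)); R=((H[...,0]<8)|(H[...,0]>172))&(H[...,1]>150)&(H[...,2]>80)
    for k,b in bx.items():
        print(n,k,"yel",rect(n,Y|R,48 if k=="iso" else 40,b),"red85",rect(n,R,85,b))
E
```

```text
top iso yel (((600.200439453125, -6.966037750244141), (89.75708770751953, 90.91912078857422), 5.367579936981201), array([601.00903  ,  -7.5386686], dtype=float32), 589) red85 (((596.4994506835938, -7.3275146484375), (53.214996337890625, 53.41481399536133), 45.10795974731445), array([597.5511 ,  -7.13192], dtype=float32), 205)
top small yel (((589.37451171875, -180.331298828125), (68.39517974853516, 66.61864471435547), 16.605770111083984), array([ 589.1651 , -181.12025], dtype=float32), 327) red85 (((583.0733032226562, -176.70118713378906), (37.29533767700195, 41.423587799072266), 88.62149810791016), array([ 583.10236, -176.3916 ], dtype=float32), 114)
scene iso yel (((600.9305419921875, -8.61981201171875), (98.82646179199219, 93.03522491455078), 5.662481784820557), array([604.68866 ,  -8.260977], dtype=float32), 965) red85 (((612.7244873046875, 6.606876373291016), (52.58381271362305, 66.40643310546875), 75.87154388427734), array([617.7236   ,   3.9484568], dtype=float32), 330)Traceback (most recent call last):
  File "<stdin>", line 13, in <module>
  File "h.py", line 12, in rect
    ys,xs=np.nonzero(m); P=np.array([plane(n,p,z) for p in zip(xs,ys)],np.float32)
                                     ~~~~~^^^^^^^
  File "h.py", line 8, in plane
    o,d=ray(n,uv); return (o+d*(z-o[2])/d[2])[:2]
        ~~~^^^^^^
  File "h.py", line 4, in ray
    c=get_calibration(n);K=np.array(c["intrinsics"]);T=np.array(c["T"])
ValueError: time passes only in moves, steps and waits
```

View pics/crop1.png

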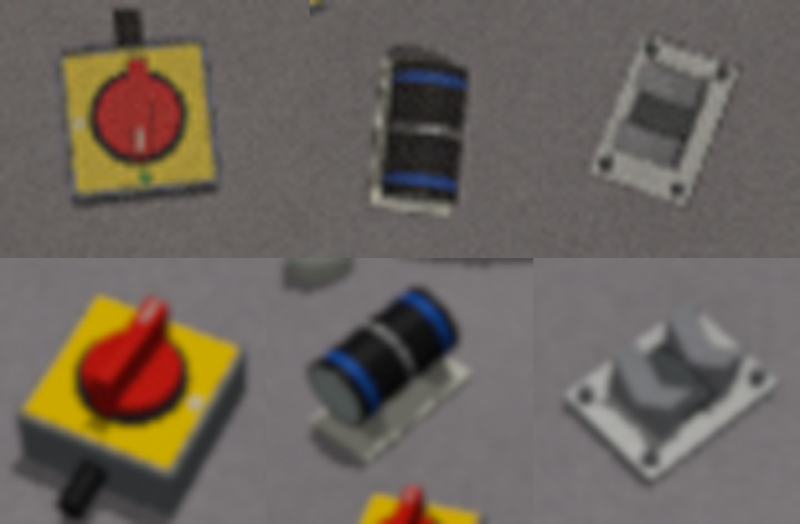

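The crop confirms the larger isolator at top (317,198). Its white mark is toward the robot beside the green dot (ON), and the white dot is on the left (+y). The barrel in its cradle and the V-block's two saddles are clear too.

```bash
python3 - <<'E'
import re
s=open('h.py').read()
s=s.replace('def ray','CAL={n:get_calibration(n) for n in("top","scene")}\ndef ray').replace('c=get_calibration(n);','c=CAL[n];')
open('h.py','w').write(s)
E
python3 - <<'E'
from h import *
I={"top":cv2.imread("pics/top0.png"),"scene":cv2.imread("pics/scene0.png")}
bb={"top":(380,210,412,255),"scene":(222,125,272,172)}
vb={"top":(228,203,266,242),"scene":(376,220,436,266)}
def yaw(P):
    d=P-P.mean(0);w,v=np.linalg.eigh(d.T@d);return np.degrees(np.arctan2(*v[::-1,1]))
for n,i in I.items():
    H=hsv(i); B=((H[...,0]>100)&(H[...,0]<130)&(H[...,1]>120)&(H[...,2]>60)).astype(np.uint8)
    x0,y0,x1,y1=bb[n]; k,l,st,c=cv2.connectedComponentsWithStats(np.ascontiguousarray(B[y0:y1,x0:x1]))
    o=sorted([(st[j,4],(c[j]+[x0,y0])) for j in range(1,k)],key=lambda a:-a[0])[:2]
    for a,p in o: print(n,"band",a,p.round(1),plane(n,p,67).round(1))
    g=cv2.cvtColor(i,cv2.COLOR_BGR2GRAY)
    W=(H[...,1]<45)&(g>145 if n=="top" else g>150)
    r=rect(n,W,10,vb[n]); print(n,"vb",r, g[vb[n][1]:vb[n][3],vb[n][0]:vb[n][2]].mean())
    x0,y0,x1,y1=vb[n]; u,v=np.meshgrid(np.arange(x0,x1),np.arange(y0,y1))
E
```

```text
top band 29 [397.3 242.5] [ 439.8 -278.8]
top band 27 [399.5 222.7] [ 506.9 -288.7]
top vb (((511.2546081542969, 231.20684814453125), (23.0465145111084, 95.04212951660156), 54.60516357421875), array([522.16296, 224.89224], dtype=float32), 4) 101.75168690958165
scene band 47 [256.  136.9] [ 447.  -269.8]
scene band 47 [239.1 150.1] [ 513.7 -279.5]
scene vb (((520.52490234375, 241.9951629638672), (67.27436065673828, 95.41254425048828), 69.38346099853516), array([536.64575, 245.89914], dtype=float32), 180) 114.24420289855072
```

```bash
python3 - <<'E'
from h import *
I={"top":cv2.imread("pics/top0.png"),"scene":cv2.imread("pics/scene0.png")}
vb={"top":(228,203,266,242),"scene":(376,220,436,266)}
cb={"top":(380,205,415,256),"scene":(220,125,275,175)}
for n,i in I.items():
    g=cv2.cvtColor(i,cv2.COLOR_BGR2GRAY); x0,y0,x1,y1=vb[n]; c=g[y0:y1,x0:x1]
    for th in ([115,122,130] if n=="top" else [125,135,145]):
        m=np.zeros_like(g);m[y0:y1,x0:x1]=c>th
        k,l,st,_=cv2.connectedComponentsWithStats(m); j=1+st[1:,4].argmax()
        print(n,th,rect(n,l==j,10,vb[n]))
    # four screws: dark blobs: local minima of black-hat
    bh=cv2.morphologyEx(c,cv2.MORPH_BLACKHAT,np.ones((7,7)))
    pts=[]
    b=bh.copy()
    for _ in range(8):
        _,v,_,p=cv2.minMaxLoc(b); 
        pts.append((p[0]+x0,p[1]+y0,int(v),plane(n,(p[0]+x0,p[1]+y0),10).round(0).tolist())); cv2.circle(b,p,4,0,-1)
    print(pts)
E
```

```text
top 115 (((516.8198852539062, 244.52386474609375), (69.56103515625, 96.19174194335938), 68.88033294677734), array([503.58304, 245.53671], dtype=float32), 204)
top 122 (((513.122802734375, 244.9879608154297), (67.79413604736328, 87.30108642578125), 69.23262023925781), array([502.4973 , 243.40758], dtype=float32), 174)
top 130 (((500.09814453125, 229.51296997070312), (43.85788345336914, 94.00283813476562), 36.61688232421875), array([496.284  , 236.41623], dtype=float32), 107)
[(234, 231, 81, [490.0, 282.0]), (248, 236, 67, [472.0, 233.0]), (247, 231, 62, [489.0, 237.0]), (256, 214, 59, [549.0, 206.0]), (243, 210, 56, [564.0, 252.0]), (253, 217, 47, [539.0, 216.0]), (249, 226, 46, [507.0, 230.0]), (239, 222, 45, [522.0, 265.0])]
scene 125 (((529.4818725585938, 269.4536437988281), (19.755403518676758, 101.40857696533203), 76.47737121582031), array([527.25214, 269.58008], dtype=float32), 159)
scene 135 (((530.8674926757812, 270.0015869140625), (17.918106079101562, 98.97821044921875), 76.43799591064453), array([528.8806 , 269.56506], dtype=float32), 133)
scene 145 (((531.705810546875, 268.70684814453125), (11.119070053100586, 74.27743530273438), 71.75897216796875), array([531.29254, 269.10538], dtype=float32), 99)
[(401, 259, 88, [566.0, 250.0]), (425, 242, 76, [491.0, 282.0]), (386, 246, 72, [552.0, 203.0]), (401, 265, 61, [581.0, 257.0]), (409, 250, 58, [533.0, 257.0]), (394, 245, 54, [539.0, 218.0]), (405, 234, 52, [495.0, 228.0]), (398, 249, 50, [544.0, 232.0])]
```

```bash
cat >> h.py <<'E'
from scipy.spatial.transform import Rotation as Rn
import json,os
def Rd(yaw): # tool down, tool x at yaw
    c,s=np.cos(np.radians(yaw)),np.sin(np.radians(yaw)); return np.array([[c,s,0],[s,-c,0],[0,0,-1.]])
def cmd(row=None):
    """commanded pose; apply the last row that was sent"""
    if os.path.exists('cmd.json'): d=json.load(open('cmd.json')); p,R=np.array(d['p']),np.array(d['R'])
    else: p=np.array([181.623,-598.055,203.243]); R=Rd(np.degrees(np.arctan2(.2906,.9568)))
    if row is not None:
        p=p+R@np.array(row[3:6])*50; R=R@Rn.from_rotvec(row[:3]).as_matrix()
        json.dump(dict(p=p.tolist(),R=R.tolist()),open('cmd.json','w'))
    return p,R
def go(*targets):
    p,R=cmd(); print("cmd",p.round(1),R[:,0].round(3))
    for x,y,z,yaw in targets:
        print(np.r_[Rn.from_matrix(R.T@Rd(yaw)).as_rotvec(),R.T@(np.array([x,y,z])-p)/50].round(3).tolist())
def st():
    s=bot.observe(); print({k:np.round(s[k],2).tolist() for k in("t","position","joint_pos","ft_force","moment","width","grip_force")}, "yaw",np.degrees(np.arctan2(s["tool_rot"][1,0],s["tool_rot"][0,0])).round(2))
E
python3 -c "
from h import *
go((600,-8,200,185.5))"
```

```text
cmd [ 181.6 -598.1  203.2] [0.957 0.291 0.   ]
[-0.0, -0.0, -2.943, 11.436, -8.86, 0.065]
```

>>> move_arm --pt "0 0 -0.18 0.6 -0.45 0 0" --pt "0 0 -0.36 1.3 -1 0 0" --pt "0 0 -0.54 2.1 -1.6 0 0" --pt "0 0 -0.72 2.8 -2.2 0 0" --pt "0 0 -0.9 3.6 -2.8 0 0" --pt "0 0 -1.08 4.3 -3.3 0 0" --pt "0 0 -1.26 5.0 -3.9 0 0" --pt "0 0 -1.44 5.8 -4.5 0 0" --pt "0 0 -1.62 6.5 -5.1 0 0" --pt "0 0 -1.8 7.2 -5.6 0 0" --pt "0 0 -1.98 7.9 -6.2 0 0" --pt "0 0 -2.16 8.7 -6.7 0 0" --pt "0 0 -2.34 9.4 -7.3 0 0" --pt "0 0 -2.52 10.1 -7.8 0 0" --pt "0 0 -2.7 10.8 -8.4 0 0" --pt "0 0 -2.85 11.2 -8.7 0 0" --pt "0 0 -2.943 11.436 -8.86 0.065 0" --pt "0 0 -2.943 11.436 -8.86 0.065 0" --pt "0 0 -2.943 11.436 -8.86 0.065 0"

```text
t: 2.48
position: [599.5, -9.0, 199.7]
tool_rot: [[-0.996, -0.094, -0.001], [-0.094, 0.996, -0.001], [0.001, -0.001, -1.0]]
ft_force: [-0.0, 0.3, 0.1]
width: 88.4
grip_force: 0.0
```

```bash
python3 -c "
from h import *
cmd([0,0,-2.943,11.436,-8.86,0.065])
st(); go((600,-8,58,185.5))"
```

```text
{'t': 2.48, 'position': [599.47, -9.03, 199.65], 'joint_pos': [24.68, 46.13, -53.7, 93.25, 41.04, 62.34, 54.68], 'ft_force': [-0.02, 0.3, 0.06], 'moment': [0.05, -0.15, 0.06], 'width': 88.4, 'grip_force': 0.0} yaw -174.62
cmd [600.  -8. 200.] [-0.995 -0.096  0.   ]
[0.0, 0.0, 0.0, 0.0, 0.0, 2.84]
```

>>> move_arm --pt "0 0 0 0 0 0.6 0" --pt "0 0 0 0 0 1.4 0" --pt "0 0 0 0 0 2.1 0" --pt "0 0 0 0 0 2.5 0" --pt "0 0 0 0 0 2.7 0" --pt "0 0 0 0 0 2.8 0" --pt "0 0 0 0 0 2.84 0" --pt "0 0 0 0 0 2.84 60" --pt "0 0 0 0 0 2.84 120" --pt "0 0 0 0 0 2.84 160" --pt "0 0 0 0 0 2.84 180" --pt "0 0 0 0 0 2.84 200" --pt "0 0 0 0 0 2.84 220" --pt "0 0 0 0 0 2.84 255" --pt "0 0 0 0 0 2.84 255" --pt "0 0 0 0 0 2.84 255" --pt "0 0 0 0 0 2.84 255"

```text
t: 4.6
position: [600.1, -8.0, 58.0]
tool_rot: [[-0.995, -0.096, 0.0], [-0.096, 0.995, -0.0], [-0.0, -0.0, -1.0]]
ft_force: [-0.5, 1.0, 0.6]
width: 0.4
grip_force: 0.0
```

```bash
python3 -c "
from h import *
cmd([0,0,0,0,0,2.84])
st()"
```

```text
{'t': 4.6, 'position': [600.06, -8.04, 57.98], 'joint_pos': [21.02, 55.93, -46.14, 99.45, 52.51, 48.84, 45.66], 'ft_force': [-0.46, 1.05, 0.6], 'moment': [0.03, -0.14, 0.05], 'width': 0.36, 'grip_force': 0.0} yaw -174.49
```

The fingers shut on nothing, so I need to look.

```bash
python3 -c "
from h import *
a=get_image('scene');b=get_image('top');cv2.imwrite('pics/s1.png',a);cv2.imwrite('pics/t1.png',b)
f=lambda i,x,y:cv2.resize(i[y:y+130,x:x+130],(400,400),interpolation=cv2.INTER_CUBIC)
cv2.imwrite('pics/c2.png',np.hstack([f(a,240,140),f(b,250,130)]))"
```

```text
(no output)
```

View pics/c2.png

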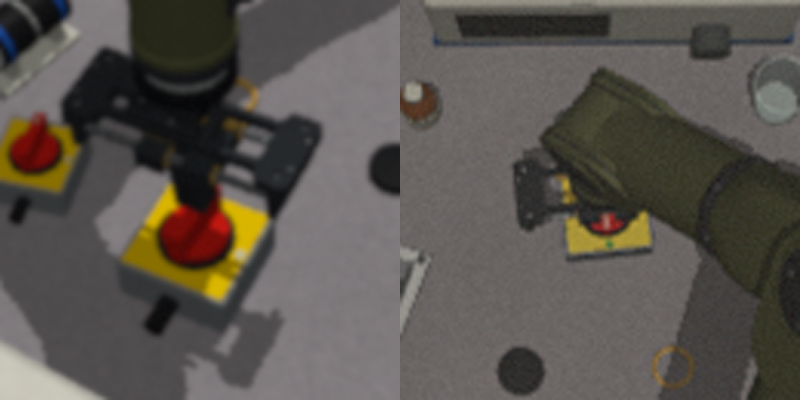

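```bash
python3 -c "
from h import *
def proj(n,P):
    c=CAL[n];T=np.linalg.inv(c['T']);q=T[:3,:3]@P+T[:3,3];k=np.array(c['intrinsics'])@[q[0],-q[1],-q[2]];return (k[:2]/k[2]).round(1)
for n in('scene','top'):
    print(n,'tcp',proj(n,[600,-8,58]),'body',proj(n,[600,-8,122]),'platecenter',proj(n,[600,-8,46]),'jaw ends',proj(n,Rd(185.5)@[0,93,0]+[600,-8,122]),proj(n,Rd(185.5)@[0,-93,0]+[600,-8,122]))
for z in (48,58,85,100,120): print(z,plane('scene',(303,207),z))
# does undistorted assumption hold? keys
print({n:list(c) for n,c in CAL.items()})
"
```

```text
scene tcp [304.  213.5] body [302.8 198. ] platecenter [304.2 216.3] jaw ends [338.1 211.3] [269.3 185.3]
top tcp [316.6 196.9] body [316.7 193.4] platecenter [316.6 197.6] jaw ends [288.8 196.3] [344.6 190.6]
48 [578.13537775 -25.6678786 ]
58 [584.1405967  -21.26219278]
85 [600.35468786  -9.36684106]
100 [609.36251629  -2.75831232]
120 [621.37295419   6.05305932]
{'top': ['intrinsics', 'T'], 'scene': ['intrinsics', 'T']}
```

```bash
python3 -c "
from h import *
a=cv2.imread('pics/s1.png')
o=cv2.imread('pics/scene0.png')
f=lambda i:cv2.resize(i[180:250,270:340],(400,400),interpolation=cv2.INTER_CUBIC)
cv2.imwrite('pics/c3.png',np.hstack([f(a),f(o)]));st()"
```

```text
{'t': 4.7, 'position': [600.03, -8.03, 57.96], 'joint_pos': [21.01, 55.93, -46.14, 99.46, 52.5, 48.84, 45.66], 'ft_force': [0.33, -0.66, -0.11], 'moment': [0.13, -0.1, -0.01], 'width': 0.63, 'grip_force': 0.0} yaw -174.49
```

View pics/c3.png

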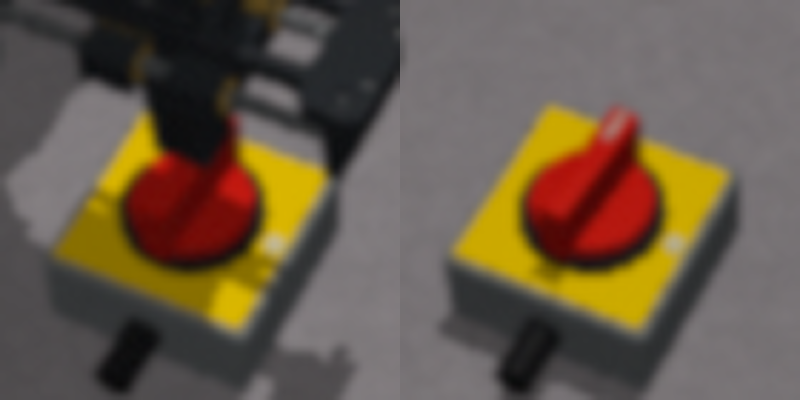

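The finger tips (scene ~(306,208)) appear to sit on or above the bar's top edge, not beside it, so they're higher than reported. I'll open partly and feel downwards in small steps.

>>> move_arm --pt "0 0 0 0 0 0 120" --pt "0 0 0 0 0 0 120" --pt "0 0 0 0 0 0 120" --pt "0 0 0 0 0 0 120" --pt "0 0 0 0 0 0.03 120" --pt "0 0 0 0 0 0.06 120"

```text
t: 5.45
position: [600.0, -8.1, 54.8]
tool_rot: [[-0.995, -0.096, -0.0], [-0.096, 0.995, -0.0], [0.0, -0.0, -1.0]]
ft_force: [0.7, -0.0, 0.2]
width: 46.7
grip_force: 0.0
```

```bash
python3 -c "
from h import *
cmd([0,0,0,0,0,0.06])
st();cv2.imwrite('pics/s2.png',get_image('scene'))
a=cv2.imread('pics/s2.png')
cv2.imwrite('pics/c4.png',cv2.resize(a[170:250,265:345],(560,560),interpolation=cv2.INTER_CUBIC))"
```

```text
{'t': 5.45, 'position': [600.01, -8.05, 54.83], 'joint_pos': [20.92, 56.16, -45.95, 99.53, 52.78, 48.57, 45.45], 'ft_force': [0.68, -0.03, 0.2], 'moment': [0.06, -0.15, 0.01], 'width': 46.69, 'grip_force': 0.0} yaw -174.49
```

View pics/c4.png

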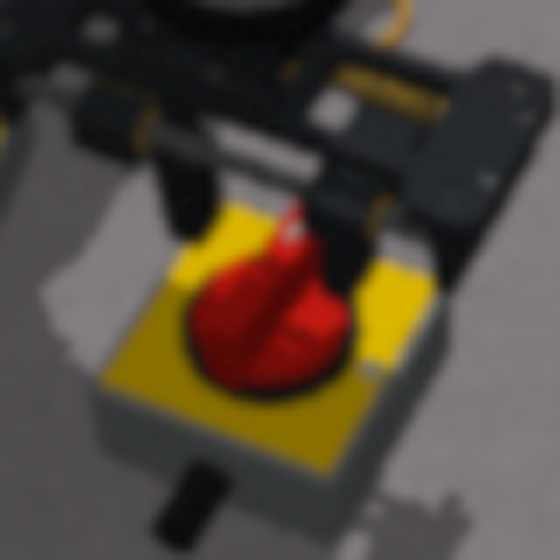

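Both finger tips, at scene (293,204) and (314,211), sit about 6.5 px above where the reported pose projects. I'll keep feeling downwards with the bar straddled.

>>> move_arm --pt "0 0 0 0 0 0.03 120" --pt "0 0 0 0 0 0.06 120" --pt "0 0 0 0 0 0.1 120" --pt "0 0 0 0 0 0.1 120"

```text
t: 6.0
position: [599.9, -8.0, 49.8]
tool_rot: [[-0.995, -0.096, -0.0], [-0.096, 0.995, -0.0], [0.0, -0.0, -1.0]]
ft_force: [0.2, 0.2, 0.2]
width: 46.6
grip_force: 0.0
```

>>> move_arm --pt "0 0 0 0 0 0.02 120" --pt "0 0 0 0 0 0.04 120" --pt "0 0 0 0 0 0.06 120" --pt "0 0 0 0 0 0.08 120" --pt "0 0 0 0 0 0.1 120" --pt "0 0 0 0 0 0.12 120"

```text
t: 6.75
position: [600.1, -8.0, 43.9]
tool_rot: [[-0.995, -0.096, 0.0], [-0.096, 0.995, -0.0], [-0.0, -0.0, -1.0]]
ft_force: [0.0, -0.3, 0.3]
width: 46.6
grip_force: 0.0
```

>>> move_arm --pt "0 0 0 0 0 0.02 120" --pt "0 0 0 0 0 0.04 120" --pt "0 0 0 0 0 0.06 120" --pt "0 0 0 0 0 0.08 120" --pt "0 0 0 0 0 0.1 120" --pt "0 0 0 0 0 0.12 120"

```text
t: 7.5
position: [600.0, -8.0, 37.9]
tool_rot: [[-0.995, -0.096, 0.0], [-0.096, 0.995, -0.0], [-0.0, -0.0, -1.0]]
ft_force: [0.2, -0.3, 0.5]
width: 46.4
grip_force: 0.0
```

```bash
python3 -c "
from h import *
cmd([0,0,0,0,0,0.34])
st();a=get_image('scene');b=get_image('top')
cv2.imwrite('pics/s3.png',a);cv2.imwrite('pics/t3.png',b)
f=lambda i,x,y:cv2.resize(i[y:y+80,x:x+80],(400,400),interpolation=cv2.INTER_CUBIC)
cv2.imwrite('pics/c5.png',np.hstack([f(a,265,170),f(b,278,155)]))"
```

```text
{'t': 7.5, 'position': [600.03, -8.03, 37.89], 'joint_pos': [20.42, 57.45, -44.91, 99.87, 54.29, 47.13, 44.3], 'ft_force': [0.23, -0.34, 0.47], 'moment': [0.04, -0.14, -0.01], 'width': 46.43, 'grip_force': 0.0} yaw -174.49
```

View pics/c5.png

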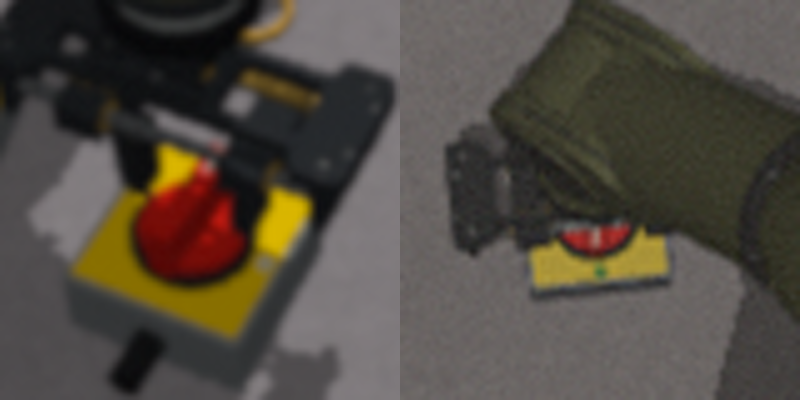

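Nothing touched at a nominal 38 mm, below the box top, so the true tips are about 25 mm above the reported z. They now straddle the bar at a true height of about 64 mm, so I'll close.

>>> move_arm --pt "0 0 0 0 0 0.04 140" --pt "0 0 0 0 0 0.06 170" --pt "0 0 0 0 0 0.06 190" --pt "0 0 0 0 0 0.06 200" --pt "0 0 0 0 0 0.06 210" --pt "0 0 0 0 0 0.06 220" --pt "0 0 0 0 0 0.06 255" --pt "0 0 0 0 0 0.06 255" --pt "0 0 0 0 0 0.06 255"

```text
t: 8.72
position: [600.3, -9.1, 35.0]
tool_rot: [[-0.995, -0.095, 0.0], [-0.095, 0.995, -0.002], [-0.0, -0.002, -1.0]]
ft_force: [0.7, -4.7, 1.4]
width: 13.8
grip_force: 29.4
```

```bash
python3 -c "
from h import *
cmd([0,0,0,0,0,0.06])
st()"
```

```text
{'t': 8.72, 'position': [600.27, -9.1, 34.98], 'joint_pos': [20.36, 57.66, -44.68, 99.89, 54.59, 46.92, 44.1], 'ft_force': [0.74, -4.65, 1.44], 'moment': [-0.94, -0.39, -0.04], 'width': 13.82, 'grip_force': 29.37} yaw -174.53
```

>>> move_arm --pt "0 0 0.14 0 -0.02 0 255" --pt "0 0 0.28 0 -0.02 0 255" --pt "0 0 0.42 0 -0.02 0 255" --pt "0 0 0.56 0 -0.02 0 255" --pt "0 0 0.7 0 -0.02 0 255" --pt "0 0 0.84 0 -0.02 0 255" --pt "0 0 0.98 0 -0.02 0 255" --pt "0 0 1.12 0 -0.02 0 255" --pt "0 0 1.26 0 -0.02 0 255" --pt "0 0 1.4 0 -0.02 0 255" --pt "0 0 1.5 0 -0.02 0 255" --pt "0 0 1.57 0 -0.02 0 255" --pt "0 0 1.6 0 -0.02 0 255" --pt "0 0 1.6 0 -0.02 0 255" --pt "0 0 1.6 0 -0.02 0 255"

```text
t: 10.6
position: [602.9, -6.0, 35.0]
tool_rot: [[-0.071, 0.997, 0.006], [0.997, 0.071, 0.004], [0.004, 0.006, -1.0]]
ft_force: [5.9, 0.1, -4.1]
width: 13.3
grip_force: 30.5
```

```bash
python3 -c "
from h import *
cmd([0,0,1.6,0,-0.02,0])
st()"
```

```text
{'t': 10.6, 'position': [602.87, -6.05, 35.05], 'joint_pos': [9.28, 52.46, -23.13, 100.38, 33.62, 33.8, -30.05], 'ft_force': [5.93, 0.08, -4.1], 'moment': [-0.12, -1.24, 0.59], 'width': 13.33, 'grip_force': 30.48} yaw 94.07
```

>>> move_arm --pt "0 0 -0.01 0 0 0 200" --pt "0 0 -0.01 0 0 0 120" --pt "0 0 -0.01 0 0 0 60" --pt "0 0 -0.01 0 0 0 0" --pt "0 0 -0.01 0 0 0 0" --pt "0 0 -0.01 0 0 -0.4 0" --pt "0 0 -0.01 0 0 -1.2 0" --pt "0 0 -0.01 0 0 -2 0" --pt "0 0 -0.01 0 0 -2.8 0" --pt "0 0 -0.01 0 0 -2.8 0"

```text
t: 11.85
position: [602.4, -8.5, 178.2]
tool_rot: [[-0.077, 0.997, 0.007], [0.997, 0.077, 0.001], [0.0, 0.007, -1.0]]
ft_force: [-0.0, -0.2, 0.4]
width: 88.5
grip_force: 0.0
```

```bash
python3 -c "
from h import *
cmd([0,0,-0.01,0,0,-2.8])
st();go((474,-291,175,171.6))"
```

```text
{'t': 11.85, 'position': [602.37, -8.51, 178.19], 'joint_pos': [13.45, 41.56, -30.31, 95.13, 25.93, 50.06, -22.99], 'ft_force': [-0.04, -0.19, 0.44], 'moment': [-0.11, -0.1, 0.0], 'width': 88.46, 'grip_force': 0.0} yaw 94.39
cmd [600.1  -9.  175. ] [-0.077  0.997  0.   ]
[0.0, 0.0, -1.347, -5.429, -2.949, -0.0]
```

>>> move_arm --pt "0 0 -0.15 -0.5 -0.3 0 0" --pt "0 0 -0.3 -1.2 -0.65 0 0" --pt "0 0 -0.45 -1.9 -1.0 0 0" --pt "0 0 -0.6 -2.6 -1.4 0 0" --pt "0 0 -0.75 -3.3 -1.8 0 0" --pt "0 0 -0.9 -4.0 -2.2 0 0" --pt "0 0 -1.05 -4.6 -2.5 0 0" --pt "0 0 -1.2 -5.1 -2.8 0 0" --pt "0 0 -1.3 -5.35 -2.9 0 0" --pt "0 0 -1.347 -5.429 -2.949 0 0" --pt "0 0 -1.347 -5.429 -2.949 0 0" --pt "0 0 -1.347 -5.429 -2.949 0 0"

```text
t: 13.35
position: [473.8, -290.5, 174.5]
tool_rot: [[-0.989, 0.146, -0.001], [0.146, 0.989, 0.001], [0.001, 0.0, -1.0]]
ft_force: [-0.1, 0.2, -0.3]
width: 88.3
grip_force: 0.0
```

```bash
python3 -c "
from h import *
cmd([0,0,-1.347,-5.429,-2.949,0])
st();a=get_image('scene');b=get_image('top')
cv2.imwrite('pics/s4.png',a);cv2.imwrite('pics/t4.png',b)
f=lambda i,x,y,w:cv2.resize(i[y:y+w,x:x+w],(400,400),interpolation=cv2.INTER_CUBIC)
cv2.imwrite('pics/c6.png',np.vstack([np.hstack([f(a,270,180,70)[:300],f(b,290,170,60)[:300]]),np.hstack([f(a,200,100,90),f(b,350,180,90)])[:300]]))"
```

```text
{'t': 13.35, 'position': [473.84, -290.46, 174.5], 'joint_pos': [56.57, 44.98, -53.41, 102.35, 43.32, 55.77, 66.57], 'ft_force': [-0.07, 0.17, -0.31], 'moment': [0.06, -0.21, -0.01], 'width': 88.28, 'grip_force': 0.0} yaw 171.59
```

View pics/c6.png

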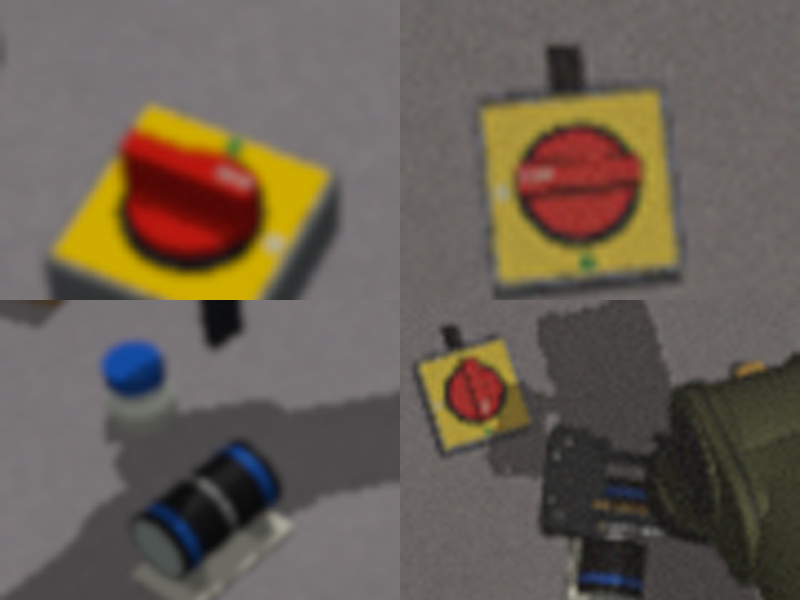

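Isolator is OFF: white mark beside the white dot at top (305,197), handle bar lying across. A fingertip is visible at scene ~(251,110), so I'll use it and the jaw in the top view to estimate the tool bias.

```bash
python3 -c "
from h import *
a=cv2.imread('pics/s4.png');g=cv2.cvtColor(a,cv2.COLOR_BGR2GRAY)
print(g[98:116,240:262])
y=Rd(171.6)[:,1]
for z in (174,185,195,200,205,215):
  print(z,plane('scene',(250.5,110),z).round(1),'nominal',(np.array([474,-290.5])+y[:2]*47).round(1))
for z in(250,280,310): print(z,plane('top',(383,209),z).round(1),plane('top',(383,233),z).round(1),'nom outer',(np.array([474,-290.5])+y[:2]*93).round(1))
"
```

```text
[[115 108  98  79  55  28  15  14  15  13  14  15  23  52  89 113 119 119
  120 120 120 120]
 [118 116 111 101  77  41  17  15  14  15  14  15  20  47  87 112 119 120
  120 121 121 121]
 [118 117 116 110  89  49  21  15  15  14  13  14  16  44  85 112 118 120
  119 120 120 119]
 [118 117 116 113  93  57  24  15  14  15  13  15  16  42  83 111 118 118
  119 119 119 119]
 [117 116 116 112  94  60  26  15  15  12  14  14  16  40  81 109 117 118
  119 119 119 119]
 [117 117 116 112  94  60  26  15  15  14  12  14  16  37  75 104 115 118
  118 118 119 119]
 [118 118 116 112  95  62  27  15  14  14  13  13  16  32  69 100 114 117
  117 118 119 118]
 [119 118 117 114 101  70  34  16  15  14  13  14  15  29  64  97 114 118
  117 119 119 119]
 [119 118 118 117 108  83  42  17  14  14  14  15  19  36  70 100 115 118
  118 119 120 119]
 [119 119 118 118 113  90  49  18  15  15  17  26  41  61  86 108 117 118
  118 119 119 119]
 [119 119 119 118 114  94  57  24  15  17  30  54  78  94 107 115 118 118
  118 119 120 119]
 [118 118 119 119 116  98  68  38  26  35  58  84 105 114 117 117 117 117
  1
[... 324 characters left out ...]
 117 118 119 119 121 120 119 117 117 117 118
  118 119 119 119]
 [119 118 119 120 119 118 118 118 120 119 120 120 120 120 119 118 118 118
  119 120 119 119]
 [120 119 119 119 118 118 118 119 120 119 120 120 121 120 119 119 120 120
  119 120 119 118]]
174 [ 453.3 -266. ] nominal [ 480.9 -244. ]
185 [ 462.7 -257. ] nominal [ 480.9 -244. ]
195 [ 471.3 -248.8] nominal [ 480.9 -244. ]
200 [ 475.6 -244.7] nominal [ 480.9 -244. ]
205 [ 479.9 -240.6] nominal [ 480.9 -244. ]
215 [ 488.4 -232.4] nominal [ 480.9 -244. ]
250 [ 525.4 -208.2] [ 452.1 -205.8] nom outer [ 487.6 -198.5]
280 [ 520.6 -203.9] [ 448.8 -201.6] nom outer [ 487.6 -198.5]
310 [ 515.8 -199.6] [ 445.5 -197.4] nom outer [ 487.6 -198.5]
```

>>> move_arm --pt "0 0 0 0 0 0.5 0" --pt "0 0 0 0 0 1.2 0" --pt "0 0 0 0 0 1.9 0" --pt "0 0 0 0 0 2.4 0" --pt "0 0 0 0 0 2.6 0" --pt "0 0 0 0 0 2.7 0" --pt "0 0 0 0 0 2.8 0" --pt "0 0 0 0 0 2.9 0" --pt "0 0 0 0 0 3.0 0" --pt "0 0 0 0 0 3.05 0" --pt "0 0 0 0 0 3.1 0" --pt "0 0 0 0 0 3.15 0" --pt "0 0 0 0 0 3.2 0" --pt "0 0 0 0 0 3.2 0"

```text
t: 15.2
position: [473.9, -291.0, 14.8]
tool_rot: [[-0.989, 0.146, -0.0], [0.146, 0.989, 0.0], [0.0, 0.0, -1.0]]
ft_force: [-0.5, 0.5, 0.3]
width: 87.9
grip_force: 0.0
```

>>> move_arm --pt "0 0 0 0 0 0.04 0" --pt "0 0 0 0 0 0.08 0" --pt "0 0 0 0 0 0.12 0" --pt "0 0 0 0 0 0.16 0" --pt "0 0 0 0 0 0.2 0" --pt "0 0 0 0 0 0.24 0" --pt "0 0 0 0 0 0.28 0" --pt "0 0 0 0 0 0.28 0"

```text
t: 16.2
position: [473.9, -291.0, 0.8]
tool_rot: [[-0.989, 0.146, -0.0], [0.146, 0.989, 0.0], [0.0, -0.0, -1.0]]
ft_force: [-0.8, 0.6, 0.5]
width: 88.2
grip_force: 0.0
```

```bash
python3 -c "
from h import *
cmd([0,0,0,0,0,3.48])
st()"
```

```text
{'t': 16.2, 'position': [473.9, -290.99, 0.81], 'joint_pos': [50.0, 58.18, -41.05, 108.12, 61.58, 39.38, 51.92], 'ft_force': [-0.8, 0.61, 0.46], 'moment': [0.1, -0.12, 0.0], 'width': 88.19, 'grip_force': 0.0} yaw 171.59
```

>>> move_arm --pt "0 0 0 0 0 0 40" --pt "0 0 0 0 0 0 60" --pt "0 0 0 0 0 0 75" --pt "0 0 0 0 0 0 85" --pt "0 0 0 0 0 0 95" --pt "0 0 0 0 0 0 105" --pt "0 0 0 0 0 0 115" --pt "0 0 0 0 0 0 125" --pt "0 0 0 0 0 0 255" --pt "0 0 0 0 0 0 255" --pt "0 0 0 0 0 0 255" --pt "0 0 0 0 0 0 255"

```text
t: 17.7
position: [474.6, -288.1, 1.1]
tool_rot: [[-0.99, 0.144, 0.001], [0.144, 0.99, 0.004], [-0.001, 0.004, -1.0]]
ft_force: [0.8, 5.2, 0.6]
width: 49.4
grip_force: 30.0
```

```bash
python3 -c "
from h import *
st()"
```

```text
{'t': 17.7, 'position': [474.55, -288.14, 1.12], 'joint_pos': [49.95, 58.18, -41.21, 108.22, 61.49, 39.3, 51.93], 'ft_force': [0.8, 5.21, 0.63], 'moment': [1.28, -0.19, 0.01], 'width': 49.37, 'grip_force': 29.99} yaw 171.72
```

>>> move_arm --pt "0 0 0 0 0.02 -0.1 255" --pt "0 0 0 0 0.04 -0.3 255" --pt "0 0 0 0 0.05 -0.6 255" --pt "0 0 0 0 0.05 -1.1 255" --pt "0 0 0 0 0.05 -1.7 255" --pt "0 0 0 0 0.05 -2.3 255" --pt "0 0 0 0 0.05 -2.8 255" --pt "0 0 0 0 0.05 -3 255" --pt "0 0 0 0 0.05 -3 255"

```text
t: 18.82
position: [474.4, -288.8, 151.5]
tool_rot: [[-0.989, 0.146, 0.001], [0.146, 0.989, -0.001], [-0.001, -0.001, -1.0]]
ft_force: [0.3, 0.9, -2.6]
width: 49.1
grip_force: 30.0
```

```bash
python3 -c "
from h import *
cmd([0,0,0,0,0.05,-3])
st(); go((519,243.5,151,159))"
```

```text
{'t': 18.82, 'position': [474.39, -288.83, 151.54], 'joint_pos': [55.5, 46.42, -51.75, 103.81, 45.4, 53.1, 64.61], 'ft_force': [0.33, 0.94, -2.59], 'moment': [0.0, -0.07, 0.08], 'width': 49.15, 'grip_force': 29.98} yaw 171.58
cmd [ 474.4 -288.5  151. ] [-0.989  0.146  0.   ]
[0.0, 0.0, 0.22, 0.672, 10.657, -0.0]
```

>>> move_arm --pt "0 0 0.01 0.02 0.2 0 255" --pt "0 0 0.03 0.05 0.6 0 255" --pt "0 0 0.05 0.1 1.2 0 255" --pt "0 0 0.07 0.15 2 0 255" --pt "0 0 0.09 0.2 2.8 0 255" --pt "0 0 0.11 0.25 3.6 0 255" --pt "0 0 0.13 0.3 4.4 0 255" --pt "0 0 0.14 0.35 5.2 0 255" --pt "0 0 0.15 0.4 6 0 255" --pt "0 0 0.16 0.45 6.8 0 255" --pt "0 0 0.18 0.5 7.6 0 255" --pt "0 0 0.2 0.55 8.4 0 255" --pt "0 0 0.21 0.6 9.2 0 255" --pt "0 0 0.22 0.65 9.9 0 255" --pt "0 0 0.22 0.67 10.4 0 255" --pt "0 0 0.22 0.672 10.6 0 255" --pt "0 0 0.22 0.672 10.657 0 255" --pt "0 0 0.22 0.672 10.657 0 255"

```text
t: 21.08
position: [518.9, 242.2, 150.5]
tool_rot: [[-0.933, 0.36, -0.001], [0.36, 0.933, -0.002], [0.0, -0.002, -1.0]]
ft_force: [-0.1, -0.2, -3.8]
width: 49.2
grip_force: 30.0
```

```bash
python3 -c "
from h import *
cmd([0,0,0.22,0.672,10.657,0])
st();a=get_image('scene');b=get_image('top')
cv2.imwrite('pics/s5.png',a);cv2.imwrite('pics/t5.png',b)
f=lambda i,x,y,w:cv2.resize(i[y:y+w,x:x+w],(400,400),interpolation=cv2.INTER_CUBIC)
cv2.imwrite('pics/c7.png',np.hstack([f(a,345,165,110),f(b,205,175,90)]))
for n,i,bx in(('scene',a,(345,165,455,275)),('top',b,(205,175,295,265))):
    H=hsv(i);B=((H[...,0]>100)&(H[...,0]<130)&(H[...,1]>120)&(H[...,2]>40)).astype(np.uint8)
    x0,y0,x1,y1=bx;k,l,s,c=cv2.connectedComponentsWithStats(np.ascontiguousarray(B[y0:y1,x0:x1]))
    print(n,[(s[j].tolist(),(c[j]+[x0,y0]).round(1)) for j in range(1,k) if s[j,4]>4])
"
```

```text
{'t': 21.08, 'position': [518.9, 242.16, 150.48], 'joint_pos': [-4.69, 45.33, -44.58, 100.94, 40.04, 50.99, 1.6], 'ft_force': [-0.1, -0.21, -3.78], 'moment': [-0.02, -0.16, 0.04], 'width': 49.2, 'grip_force': 29.98} yaw 158.93
scene [([56, 32, 16, 19, 97], array([410.1, 204.5]))]
top [([22, 47, 14, 7, 35], array([233.1, 224.7]))]
```

View pics/c7.png

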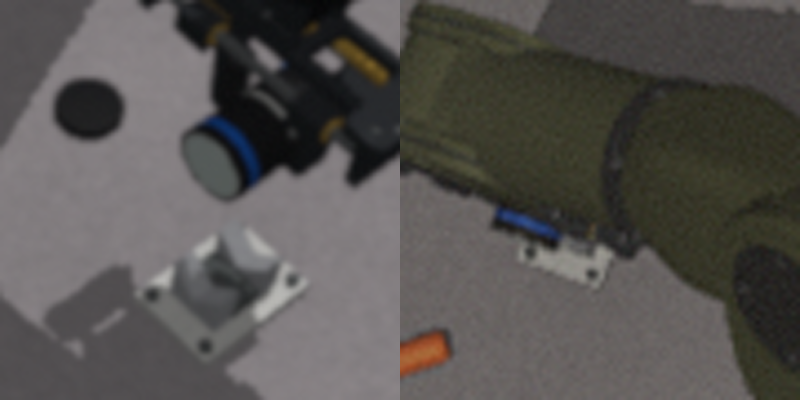

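```bash
python3 -c "
from h import *
a=cv2.imread('pics/s5.png');b=cv2.imread('pics/t5.png');H=hsv(a);g=cv2.cvtColor(a,cv2.COLOR_BGR2GRAY)
print(g[198:224,392:416:2].tolist()[::3])
m=np.zeros_like(g);m[196:224,388:420]=(np.abs(g[196:224,388:420].astype(int)-int(g[211,403]))<22)
k,l,s,c=cv2.connectedComponentsWithStats(m);j=l[211,403];cn=cv2.findContours((l==j).astype(np.uint8),0,1)[0][0]
e=cv2.fitEllipse(cv2.convexHull(cn));print(s[j],c[j],e)
ax=np.array([np.cos(np.radians(-21)),np.sin(np.radians(-21))])
for z in(186,189,192,195):
  p=plane('scene',e[0],z);print(z,'end',p.round(1),'centre',(p-45*ax).round(1))
# scene band toward +x: arc centre
T=np.array(CAL['scene']['T'])[:3,3]
for n,uv,sg in(('scene',(410.1,204.5),1),('top',(233.1,224.7),-1)):
  C=np.array(CAL[n]['T'])[:3,3]-[519,243,192];A=np.r_[ax,0];E=C-A*(C@A);E/=np.linalg.norm(E)
  p=plane(n,uv,191.5+19.6*E[2])-19.6*E[:2];print(n,'band centre',p.round(1),'barrel c',(p-sg*34*ax).round(1))
"
```

```text
[[130, 130, 129, 113, 78, 42, 39, 34, 20, 15, 15, 16], [130, 119, 73, 52, 41, 22, 16, 31, 43, 35, 20, 14], [128, 103, 81, 88, 87, 84, 64, 25, 23, 38, 37, 18], [130, 108, 81, 88, 88, 88, 88, 80, 31, 18, 38, 33], [130, 128, 97, 86, 88, 87, 88, 88, 68, 20, 22, 36], [130, 129, 123, 83, 86, 88, 88, 88, 86, 51, 15, 30], [127, 127, 128, 124, 104, 84, 87, 88, 87, 60, 27, 74], [127, 127, 127, 127, 126, 118, 94, 74, 69, 85, 114, 128], [126, 127, 126, 128, 126, 125, 127, 123, 122, 123, 126, 126]]
[394 196  26  25 227] [402.45814978 210.23348018] ((406.5333557128906, 207.71131896972656), (23.07354164123535, 26.22572898864746), 123.1382827758789)
186 end [547.8 229.9] centre [505.8 246.1]
189 end [550.  230.5] centre [508.  246.6]
192 end [552.2 231.1] centre [510.2 247.2]
195 end [554.5 231.6] centre [512.5 247.7]
scene band centre [550.8 229.8] barrel c [519.1 242. ]
top band centre [487.5 256.7] barrel c [519.2 244.5]
```

The barrel, measured by its bands in both views, is at about (519,243). That is over the V-block centre (519,243), with matching yaw. Descending.

>>> move_arm --pt "0 0 0 0 0 0.2 255" --pt "0 0 0 0 0 0.6 255" --pt "0 0 0 0 0 1.0 255" --pt "0 0 0 0 0 1.4 255" --pt "0 0 0 0 0 1.8 255" --pt "0 0 0 0 0 2.1 255" --pt "0 0 0 0 0 2.3 255" --pt "0 0 0 0 0 2.4 255" --pt "0 0 0 0 0 2.45 255" --pt "0 0 0 0 0 2.45 255" --pt "0 0 0 0 0 2.45 255"

```text
t: 22.55
position: [519.4, 243.6, 28.9]
tool_rot: [[-0.933, 0.359, 0.001], [0.359, 0.933, 0.0], [-0.001, 0.001, -1.0]]
ft_force: [0.6, 0.2, -2.6]
width: 49.6
grip_force: 30.0
```

```bash
python3 -c "
from h import *
cmd([0,0,0,0,0,2.45])
st()"
```

```text
{'t': 22.55, 'position': [519.35, 243.65, 28.87], 'joint_pos': [-9.27, 54.55, -36.33, 104.98, 51.07, 38.36, -7.52], 'ft_force': [0.63, 0.23, -2.55], 'moment': [0.02, -0.1, 0.01], 'width': 49.56, 'grip_force': 29.98} yaw 158.98
```

>>> move_arm --pt "0 0 0 0 0 0.04 255" --pt "0 0 0 0 0 0.08 255" --pt "0 0 0 0 0 0.12 255" --pt "0 0 0 0 0 0.16 255" --pt "0 0 0 0 0 0.16 255"

```text
t: 23.18
position: [519.0, 243.4, 20.2]
tool_rot: [[-0.933, 0.359, -0.0], [0.359, 0.933, -0.0], [0.0, -0.0, -1.0]]
ft_force: [0.3, 0.0, -3.5]
width: 49.4
grip_force: 30.0
```

```bash
python3 -c "
from h import *
cmd([0,0,0,0,0,.16])
st();a=get_image('scene');b=get_image('top')
cv2.imwrite('pics/s6.png',a);cv2.imwrite('pics/t6.png',b)
ax=np.array([np.cos(np.radians(-21)),np.sin(np.radians(-21))])
for n,i,bx in(('scene',a,(345,165,455,275)),('top',b,(205,175,295,265))):
    H=hsv(i);B=((H[...,0]>100)&(H[...,0]<130)&(H[...,1]>120)&(H[...,2]>40)).astype(np.uint8)
    x0,y0,x1,y1=bx;k,l,s,c=cv2.connectedComponentsWithStats(np.ascontiguousarray(B[y0:y1,x0:x1]))
    C=np.array(CAL[n]['T'])[:3,3]-[519,243,62];A=np.r_[ax,0];E=C-A*(C@A);E/=np.linalg.norm(E)
    for j in range(1,k):
        if s[j,4]>4: print(n,s[j].tolist(),c[j].round(1),(plane(n,c[j]+[x0,y0],62+19.6*E[2])-19.6*E[:2]).round(1))
print('exp bands',np.array([519,243])+34*ax,np.array([519,243])-34*ax)
f=lambda i,x,y,w:cv2.resize(i[y:y+w,x:x+w],(400,400),interpolation=cv2.INTER_CUBIC)
cv2.imwrite('pics/c8.png',np.hstack([f(a,365,195,80),f(b,215,185,70)]))
"
```

```text
{'t': 23.18, 'position': [518.96, 243.4, 20.24], 'joint_pos': [-9.61, 55.25, -35.69, 105.11, 51.85, 37.57, -8.16], 'ft_force': [0.27, 0.04, -3.46], 'moment': [0.03, -0.13, -0.04], 'width': 49.36, 'grip_force': 29.98} yaw 158.99
scene [74, 53, 6, 6, 20] [76.8 55.4] [482.6 251.1]
scene [50, 66, 14, 17, 80] [57.3 72.9] [552.  231.8]
top [28, 52, 13, 6, 31] [34.  54.6] [487.2 257.5]
exp bands [550.7417345  230.81548972] [487.2582655  255.18451028]
```

View pics/c8.png

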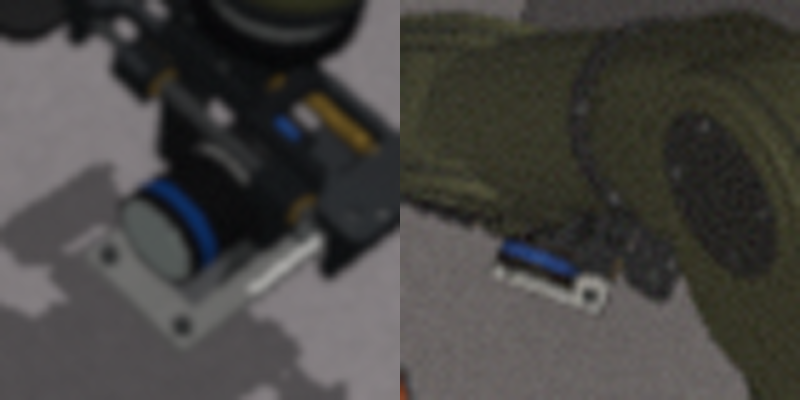

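Barrel is just above the groove with about 2 mm of cross offset. I'll correct 1.5 mm and feel for contact.

>>> move_arm --pt "0 0 0 -0.01 -0.03 0 255" --pt "0 0 0 -0.01 -0.03 0.02 255" --pt "0 0 0 -0.01 -0.03 0.04 255" --pt "0 0 0 -0.01 -0.03 0.06 255" --pt "0 0 0 -0.01 -0.03 0.06 255"

```text
t: 23.9
position: [519.4, 242.3, 19.0]
tool_rot: [[-0.934, 0.358, 0.002], [0.358, 0.934, 0.0], [-0.002, 0.001, -1.0]]
ft_force: [-1.4, -2.2, 8.9]
width: 49.1
grip_force: 30.0
```

```bash
python3 -c "
from h import *
cmd([0,0,0,-.01,-.03,.06])
st()"
```

```text
{'t': 23.9, 'position': [519.43, 242.28, 18.95], 'joint_pos': [-9.59, 55.3, -35.52, 105.27, 52.17, 37.27, -8.36], 'ft_force': [-1.38, -2.17, 8.87], 'moment': [-0.37, 0.27, -0.01], 'width': 49.06, 'grip_force': 29.98} yaw 158.99
```

>>> move_arm --pt "0 0 0 0 -0.01 0 255" --pt "0 0 0 0 -0.014 0 255" --pt "0 0 0 0 -0.014 0 255" --pt "0 0 0 0 -0.014 0 255" --pt "0 0 0 0 -0.014 0 255" --pt "0 0 0 0 -0.014 0 255"

```text
t: 24.65
position: [519.4, 242.4, 19.0]
tool_rot: [[-0.934, 0.358, 0.002], [0.358, 0.934, 0.002], [-0.001, 0.002, -1.0]]
ft_force: [-0.3, -0.4, 8.5]
width: 49.3
grip_force: 30.0
```

```bash
python3 -c "
from h import *
cmd([0,0,0,0,-.014,0])
st()
a=get_image('scene');b=get_image('top')
ax=np.array([np.cos(np.radians(-21)),np.sin(np.radians(-21))])
for n,i,bx in(('scene',a,(345,165,455,275)),('top',b,(205,175,295,265))):
    H=hsv(i);B=((H[...,0]>100)&(H[...,0]<130)&(H[...,1]>120)&(H[...,2]>40)).astype(np.uint8)
    x0,y0,x1,y1=bx;k,l,s,c=cv2.connectedComponentsWithStats(np.ascontiguousarray(B[y0:y1,x0:x1]))
    C=np.array(CAL[n]['T'])[:3,3]-[519,243,60];A=np.r_[ax,0];E=C-A*(C@A);E/=np.linalg.norm(E)
    for j in range(1,k):
        if s[j,4]>24: print(n,s[j].tolist(),(plane(n,c[j]+[x0,y0],60+19.6*E[2])-19.6*E[:2]-(1 if n=='scene' else -1)*34*ax).round(1))
st()
"
```

```text
{'t': 24.65, 'position': [519.42, 242.37, 18.95], 'joint_pos': [-9.56, 55.29, -35.52, 105.32, 52.22, 37.16, -8.38], 'ft_force': [-0.32, -0.36, 8.54], 'moment': [-0.17, 0.08, 0.01], 'width': 49.26, 'grip_force': 29.98} yaw 159.01
scene [49, 66, 14, 17, 80] [520.1 242.7]
top [29, 52, 12, 6, 29] [519.5 245.2]
{'t': 24.75, 'position': [519.42, 242.32, 18.99], 'joint_pos': [-9.56, 55.28, -35.51, 105.33, 52.22, 37.16, -8.38], 'ft_force': [-1.21, -0.87, 8.95], 'moment': [-0.15, 0.08, -0.02], 'width': 49.34, 'grip_force': 29.98} yaw 159.01
```

```bash
python3 -c "
from workcell import job
print(job.close_job())"
```

```text
the job is handed in; nothing more can be done
None
```

I turned the isolator to OFF first, then seated the barrel in the V-block centred end to end to within about 1–2 mm by the cameras, and handed the job in still holding it pressed down with about 9 N at the wrist (about 12 N on the flanks with its weight); the hand-in returned no verdict.

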